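Tighten and lock the rail clamp in the second-hand shop

TASK

Two bench clamps each hold a piece of chrome clothes rail; one is already locked, the other still has its clamp bolt's lever standing up. Screw that bolt in, clockwise seen from above, by its standing lever until it is snug at its stop, less than a quarter turn on, and then fold the lever over until it lies flat along its rail, as on the other clamp. Leave the clamp that is already locked alone and let go.

Things in the scene. Friction and masses are not known exactly. Their poses are not given: they have to be found in the camera images.
- pivot (a point): Pivot of the standing lever, in the head of the vertical clamp bolt to be worked, on the bolt's axis, 80 to 83 mm above the table. The frame turns with the bolt but does not fold with the lever: z up, y along the pivot pin, x the level way in which the lever folds. The flat top of the clamp's jaw (84 x 60 mm, bolt 18 mm off its middle) lies 24 to 27 mm below the pivot; the rail beside it is lower.
- axle (a joint): How far the bolt is screwed in (rad): grows clockwise seen from above; 1.5 = snug, at its stop, where the lever folds along the rail. Starts at 0.2 to 0.6. It sinks 2 mm per radian and takes about 0.1 N m to turn.
- lever (a joint): Angle of the lever (rad): 0 = standing upright, 1.57 = folded flat along x of pivot (its stop); starts at 0 to 0.15. A dark steel paddle, 24 mm wide (along y), 12 mm thick (along x when standing), end 78 mm from the pivot, with a barrel 22 mm across, 26 mm long on the pin. Stays at any angle; about 2 N at 50 mm from the pivot folds it.
- shut_clamp: The other clamp, the same size, already locked: its lever lies flat along its rail. Leave it alone. Origin: middle of its foot on the table; y along its rail, z up; its folded lever lies 80 mm up, above the line x = -18 mm, from the pivot at y = 0 to y = 78 mm.
There are look-alikes about, which are no part of the job. What is shaped like the part that bears pivot but pink, turquoise or yellow is not meant.

How it is judged:
By the outcome, as a careful person would: the job done as asked, in the order asked, and still so for the second after the job is handed in, with the robot touching nothing.
It also fails if it takes over 43 s, if anything falls off the work surface, if the arm or the gripper's body presses on something with over 40 N, if the wrist force passes 120 N, or if a joint passes its speed limit or range.

ROBOT

A 6-joint arm with a two-finger parallel gripper is mounted at the origin on the work surface. World frame = base frame: x ahead of the robot, y to its left, z up, the work surface at z = 0. Lengths are in m, angles in degrees, forces in N, time in s.
With the tool pointing down it reaches from about 0.3 to 0.875 m from the base axis. Payload 6.4 kg.
Tool frame: the origin (TCP) lies midway between the tips of the shut fingers; the grasp point (between the pads) lies 19 mm behind it (env.grip_depth is the distance from the TCP to the grasp point, in m); z points along the fingers, y is the direction in which the jaws open and shut (so a half turn about z gives the same grasp; the last joint's range is limited). The gripper opens to 88 mm and grips with 3 to 60 N. Pads are 18 mm wide; open, the fingers measure 123 mm over their backs; the gripper's body (75 mm by 187 mm) begins 45 mm behind the grasp point.
Start: joints at [54.242, 10.359, 92.074, -0, 77.567, -11.82], TCP at [0.233, 0.526, 0.239] pointing down, gripper open.
Joint ranges: [-171.53, 171.53], [-51.25, 118.39], [17.06, 147.69], [-65.23, 245.23], [0, 150.52], [-178.68, 178.68]. Speed limits (degrees/s): [147.25, 147.25, 172.46, 180, 180, 180].

INTERFACE

Orientations are given as [roll, pitch, yaw] about the fixed x, y, z axes, in that order (R = Rz(yaw) Ry(pitch) Rx(roll)).
In Python, from bench import env, get_image gives the robot as it stands.
- The arm moves only by the tool carry_out, never from a script. Its argument "increments" is a list of rows, each a list of 3 entries, a list of its own where there are three numbers: the closure in counts, from 0 (fully open) to 255 (shut), then the shift along the tool's x, y, z in mm, then the turn, a rotation vector about the tool's x, y, z in degrees. In form: [[gripper, [dx, dy, dz], [ax, ay, az]], ...]. A call has 1 to 8 rows; each row shifts and turns the commanded pose from where the row before left it, along the tool's axes as they then stand; what a row does not reach is not made up. A row lasts 1/12 s, in which the tool goes at most 41.7 mm and 7.16 degrees, less where a joint would pass 70% of its speed; a pose out of reach is approached as far as the arm can. A call is refused whole if a number of a shift passes 41.7 or a number of a turn 7.16, either way. A call with a gripper value outside its range is refused whole. The fingers move at their own pace and stop on an object; the grip force is fixed at half the most. Time passes only in rows, so rows that do not move let the fingers close. It gives the time, the measured TCP pose, the force and the opening at its end, in the units of the state.
- env.get_obs(): the state, without advancing time (a new reading comes with each control period).
- get_image(name): name is "side" or "top"; returns a dict with "frame" (420x560x3 uint8, red, green, blue), "intrinsics" (3x3 intrinsics, pixels), "rvec" (rotation vector, rad) and "tvec" (3), from world to camera coordinates, as OpenCV has them. Camera axes: x right, y down, z forward; pixel columns grow to the right and rows downward; lengths in m; the calibration is good to about 2 mm. A picture is of the moment at which its call begins. There is no depth.
- env.sign_off(): hands the job in, once; it reports no verdict.
The state is a dict: "t": time; "qpos": joint angles; "qvel": joint speeds; "joint_torque": joint torques, N m; "tool_pos": TCP position; "ee_rot": TCP orientation; "force": force on the tool from outside, world axes, zero at the start; "torque": the same for the moment, N m; "finger_gap": finger opening in m.
Only numpy, scipy, OpenCV 4.12 (cv2) and the standard library are available. Lean on these libraries where they do the work, as an engineer would, in place of code of your own. Each camera call takes 0.05 s, during which the arm holds its last target.

## Working session

There is one attempt and no reset: what is moved stays moved. The work goes in short steps, Python scripts to look and compute and a tool call to move; the robot and the scene stay as the last step left them, time stands still between calls to the robot, and variables do not carry over. Pictures are saved under pics/ and viewed, and the job is handed in when it is done.

Besides the shell and the picture viewer there is one more tool, called after "Request:" as name([rows], argument=value, ...), one row to a line, values as JSON. carry_out: Moves the arm, as the interface text tells. Its arguments: {"type":"object","properties":{"increments":{"type":"array"}},"required":["increments"]}

```bash
ls; mkdir -p pics; python3 - <<'E'
from bench import env,get_image
import cv2
print(env.get_obs())
for n in("side","top"):
    d=get_image(n); cv2.imwrite(f"pics/{n}0.png",d["frame"][:,:,::-1]); print(n,d["intrinsics"],d["rvec"],d["tvec"])
E
```

```text
pics
{'t': 0.0, 'qpos': array([ 5.42401672e+01,  1.04008460e+01,  9.21305864e+01, -6.94134926e-05,
        7.75655496e+01, -1.18191495e+01]), 'qvel': array([ 0.01967167, -0.07204204,  0.00955129,  0.04130582,  0.11200294,
        0.05204552]), 'joint_torque': array([ 7.84536751e-04, -4.33868730e+01, -3.41851652e+01,  7.03593926e-02,
        3.82822368e-02, -1.11501147e-04]), 'tool_pos': array([0.23299563, 0.52511168, 0.23782942]), 'ee_rot': array([-1.79905060e+02, -1.97978358e-02,  1.56059315e+02]), 'force': array([ 0.22408375,  0.08850386, -0.23049022]), 'torque': array([ 0.0062015, -0.0245336,  0.0145195]), 'finger_gap': 0.0881730610215446}
side [[380.73233543   0.         282.3482362 ]
 [  0.         380.73233543 210.31654143]
 [  0.           0.           1.        ]] [ 2.3856845  -0.59041023  0.21765705] [-0.41370535  0.182318    0.78855514]
top [[426.61170362   0.         278.0973224 ]
 [  0.         426.61170362 208.39999613]
 [  0.           0.           1.        ]] [ 2.2077362  -2.15172201  0.13763066] [-0.09608502  0.43356452  0.86704985]
```

View pics/side0.png

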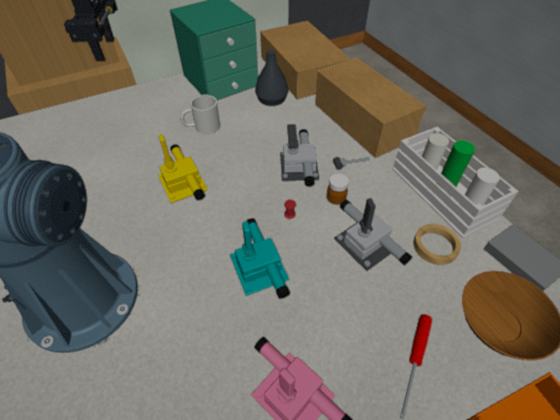

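View pics/top0.png

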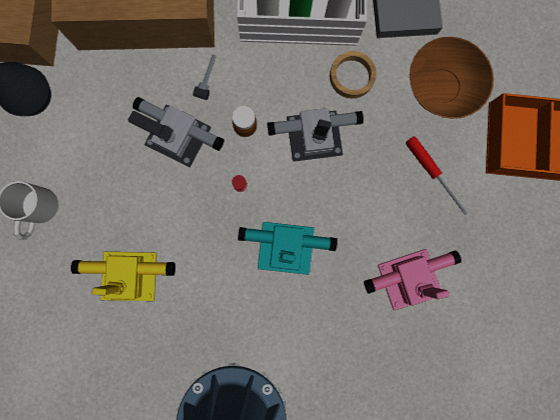

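```bash
cat > h.py <<'E'
import numpy as np,cv2
from bench import env,get_image
def cam(n):
    d=get_image(n); R=cv2.Rodrigues(np.array(d["rvec"]))[0]; return d["frame"],np.array(d["intrinsics"]),R,np.array(d["tvec"]).ravel()
def ray(K,R,t,uv):
    v=R.T@np.linalg.inv(K)@np.array([uv[0],uv[1],1.]); return -R.T@t, v/np.linalg.norm(v)
def onz(c,uv,z):
    o,v=ray(*c[1:],uv); return o+v*(z-o[2])/v[2]
def two(c1,a,c2,b):
    o,v=ray(*c1[1:],a);p,w=ray(*c2[1:],b)
    s=np.linalg.lstsq(np.stack([v,-w],1),p-o,rcond=None)[0]; x=o+v*s[0];y=p+w*s[1]; return (x+y)/2,np.linalg.norm(x-y)
def proj(c,P):
    q=c[1]@(c[2]@np.array(P)+c[3]); return q[:2]/q[2]
def crop(f,x0,y0,x1,y1,s,name):
    cv2.imwrite(name,cv2.resize(f[y0:y1,x0:x1,::-1],None,fx=s,fy=s,interpolation=cv2.INTER_CUBIC))
E
python3 - <<'E'
from h import *
s=cam("side");t=cam("top")
crop(s[0],325,180,425,280,6,"pics/s1.png");crop(t[0],260,85,370,175,7,"pics/t1.png")
for c in (s,t): print(-c[2].T@c[3])
print(onz(t,(318,128),.055),onz(t,(175,130),.055))
E
```

```text
[ 0.19324892 -0.51587933  0.72300384]
[ 0.34457022 -0.06501799  0.90886192]
[ 0.60105839 -0.16222649  0.055     ] [0.58757612 0.12988954 0.055     ]
```

View pics/s1.png

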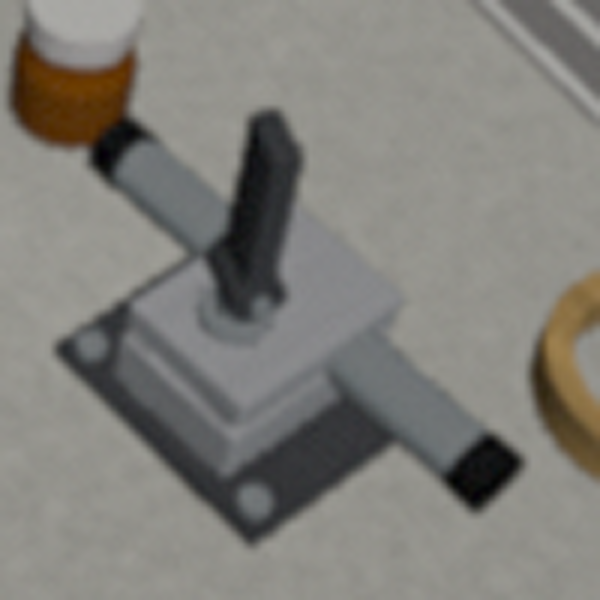

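View pics/t1.png

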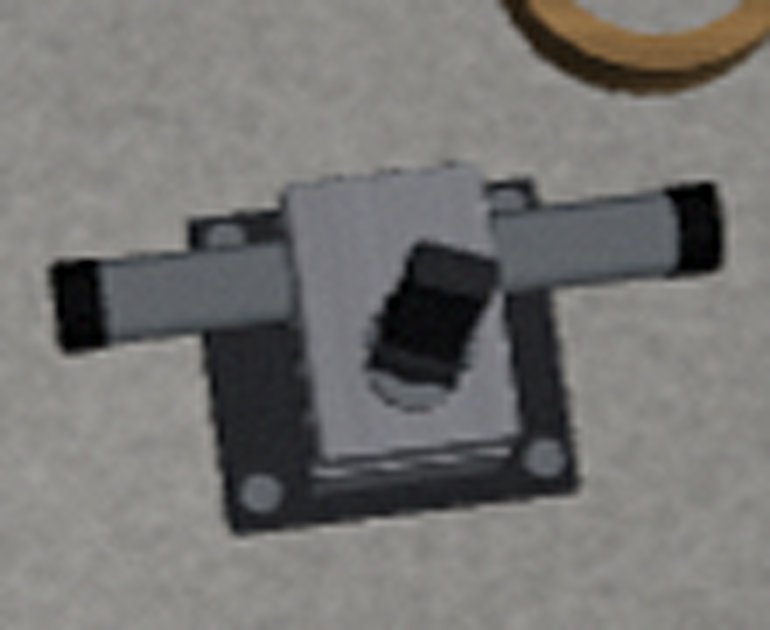

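```bash
python3 - <<'E'
from h import *
s=cam("side");t=cam("top")
S=lambda x,y:(325+(x+.5)/6-.5,180+(y+.5)/6-.5)
T=lambda x,y:(260+(x+.5)/7-.5,85+(y+.5)/7-.5)
print("tip",two(s,S(275,130),t,T(453,274)))
# jaw top corners: top TL,TR,BR,BL
top=[(285,187),(475,165),(520,440),(323,460)]
for p in top: print("jaw z.056",onz(t,T(*p),.056))
c=np.mean([onz(t,T(*p),.056) for p in top],0);print(c)
rl=[onz(t,T(*p),.04)for p in((78,305),(700,228))];print("rail",rl, np.degrees(np.arctan2(*(rl[1]-rl[0])[1::-1])))
for p in [(420,243),(500,265),(488,305),(405,285)]: print("tipc",onz(t,T(*p),.159))
# collar on jaw
print("collar top", onz(t,T(412,365),.062), "side",onz(s,S(235,312),.062))
E
```

```text
tip (array([ 0.57751787, -0.1614226 ,  0.16140415]), np.float64(0.00028948132285976547))
jaw z.056 [ 0.6349049 -0.1249965  0.056    ]
jaw z.056 [ 0.64343287 -0.1810111   0.056     ]
jaw z.056 [ 0.56102783 -0.19524984  0.056     ]
jaw z.056 [ 0.55330775 -0.13766109  0.056     ]
[ 0.59816834 -0.15972963  0.056     ]
rail [array([ 0.60210892, -0.0650179 ,  0.04      ]), array([ 0.63177355, -0.25125644,  0.04      ])] -80.94978677473605
tipc [ 0.58608306 -0.15299795  0.159     ]
tipc [ 0.58090921 -0.17382226  0.159     ]
tipc [ 0.57020456 -0.17083825  0.159     ]
tipc [ 0.57481501 -0.1492765   0.159     ]
collar top [ 0.58079657 -0.1625743   0.062     ] side [ 0.58070542 -0.16312787  0.062     ]
```

```bash
cat >> h.py <<'E'
from scipy.spatial.transform import Rotation as Ro
def pose():
    o=env.get_obs(); return o["tool_pos"],Ro.from_euler("xyz",o["ee_rot"],degrees=True).as_matrix(),o
def plan(target,ydeg=None,down=True):
    p,R,o=pose()
    print("t",o["t"],"tcp",p.round(4),"tool x",R[:,0].round(3),"y",R[:,1].round(3),"z",R[:,2].round(3),"gap",o["finger_gap"],"q",o["qpos"].round(1))
    print("F",o["force"].round(2),"T",o["torque"].round(3))
    print("shift mm, tool axes now:",(R.T@(np.array(target)-p)*1000).round(1))
    if ydeg is not None:
        a=np.radians(ydeg);y=np.array([np.cos(a),np.sin(a),0]);z=np.array([0,0,-1.]);Rt=np.stack([np.cross(y,z),y,z],1)
        print("turn (tool rotvec deg)",np.degrees(Ro.from_matrix(R.T@Rt).as_rotvec()).round(2))
        print("shift in turned axes",(Rt.T@(np.array(target)-p)*1000).round(1))
E
python3 - <<'E'
from h import *
plan([.578,-.162,.239],166); plan([.578,-.162,.239],-14)
E
```

```text
t 0.3 tcp [0.2332 0.5254 0.2384] tool x [-0.914  0.406  0.   ] y [ 0.406  0.914 -0.001] z [-0. -0. -1.] gap 0.08836861582272797 q [ 54.2  10.4  92.1   0.   77.6 -11.8]
F [0.46 0.45 0.21] T [-0.019 -0.009  0.014]
shift mm, tool axes now: [-5.941e+02 -4.884e+02 -4.000e-01]
turn (tool rotvec deg) [-2.000e-02 -4.000e-02 -9.994e+01]
shift in turned axes [ 583.6 -500.9   -0.6]
t 0.3 tcp [0.2332 0.5254 0.2384] tool x [-0.914  0.406  0.   ] y [ 0.406  0.914 -0.001] z [-0. -0. -1.] gap 0.08836861582272797 q [ 54.2  10.4  92.1   0.   77.6 -11.8]
F [0.46 0.45 0.21] T [-0.019 -0.009  0.014]
shift mm, tool axes now: [-5.941e+02 -4.884e+02 -4.000e-01]
turn (tool rotvec deg) [-3.000e-02  2.000e-02  8.006e+01]
shift in turned axes [-583.6  500.9   -0.6]
```

Request:
carry_out([
  [0,[-28.3,-23.3,0],[0,0,0]],
  [0,[-28.3,-23.3,0],[0,0,0]],
  [0,[-28.3,-23.3,0],[0,0,0]],
  [0,[-28.3,-23.3,0],[0,0,0]],
  [0,[-28.3,-23.3,0],[0,0,0]],
  [0,[-28.3,-23.3,0],[0,0,0]],
  [0,[-28.3,-23.3,0],[0,0,0]],
])

```text
t: 0.88
tool_pos: [0.3485, 0.2946, 0.2389]
ee_rot: [180.0, 0.0, 156.1]
force: [0.3, -0.4, -0.1]
finger_gap: 0.0879
```

Request:
carry_out([
  [0,[-28.3,-23.3,0],[0,0,0]],
  [0,[-28.3,-23.3,0],[0,0,0]],
  [0,[-28.3,-23.3,0],[0,0,0]],
  [0,[-28.3,-23.3,0],[0,0,0]],
  [0,[-28.3,-23.3,0],[0,0,0]],
  [0,[-28.3,-23.3,0],[0,0,0]],
  [0,[-28.3,-23.3,0],[0,0,0]],
])

```text
t: 1.47
tool_pos: [0.4636, 0.0648, 0.239]
ee_rot: [180.0, 0.0, 156.0]
force: [0.5, 0.1, 0.9]
finger_gap: 0.0882
```

Request:
carry_out([
  [0,[-28.3,-23.3,0],[0,0,0]],
  [0,[-28.3,-23.3,0],[0,0,0]],
  [0,[-28.3,-23.3,0],[0,0,0]],
  [0,[-28.3,-23.3,0],[0,0,0]],
  [0,[-28.3,-23.3,0],[0,0,0]],
  [0,[-28.3,-23.3,0],[0,0,0]],
  [0,[-28.3,-23.3,0],[0,0,0]],
])

```text
t: 2.05
tool_pos: [0.5784, -0.1646, 0.2386]
ee_rot: [180.0, -0.0, 156.0]
force: [0.3, 0.3, 1.2]
finger_gap: 0.088
```

Request:
carry_out([
  [0,[0,0,0],[0,0,6.7]],
  [0,[0,0,0],[0,0,6.7]],
  [0,[0,0,0],[0,0,6.7]],
  [0,[0,0,0],[0,0,6.7]],
  [0,[0,0,0],[0,0,6.7]],
  [0,[0,0,0],[0,0,6.7]],
])

```text
t: 2.55
tool_pos: [0.5779, -0.1628, 0.2385]
ee_rot: [-180.0, -0.0, 115.5]
force: [0.5, 0.4, 0.0]
finger_gap: 0.0882
```

Request:
carry_out([
  [0,[0,0,0],[0,0,6.7]],
  [0,[0,0,0],[0,0,6.7]],
  [0,[0,0,0],[0,0,6.7]],
  [0,[0,0,0],[0,0,6.7]],
  [0,[0,0,0],[0,0,6.6]],
  [0,[0,0,0],[0,0,6.6]],
  [0,[0,0,0],[0,0,0]],
])

```text
t: 3.13
tool_pos: [0.5779, -0.1628, 0.2386]
ee_rot: [-180.0, -0.0, 75.6]
force: [-0.1, -0.0, 0.5]
finger_gap: 0.0882
```

```bash
python3 - <<'E'
from h import *
plan([.578,-.162,.114],-14)
s=cam("side");t=cam("top")
crop(s[0],260,100,460,280,4,"pics/s2.png");crop(t[0],220,60,420,200,4,"pics/t2.png")
E
```

```text
t 3.1333 tcp [ 0.5779 -0.1628  0.2386] tool x [0.248 0.969 0.   ] y [ 0.969 -0.248 -0.   ] z [-0.  0. -1.] gap 0.08817502414871423 q [-27.   13.6  88.3  -0.   78.2 -12.7]
F [-0.07 -0.05  0.53] T [-0.035  0.046  0.044]
shift mm, tool axes now: [ 8.000e-01 -1.000e-01  1.246e+02]
turn (tool rotvec deg) [-0.01 -0.   -0.37]
shift in turned axes [ 8.000e-01 -1.000e-01  1.246e+02]
```

View pics/s2.png

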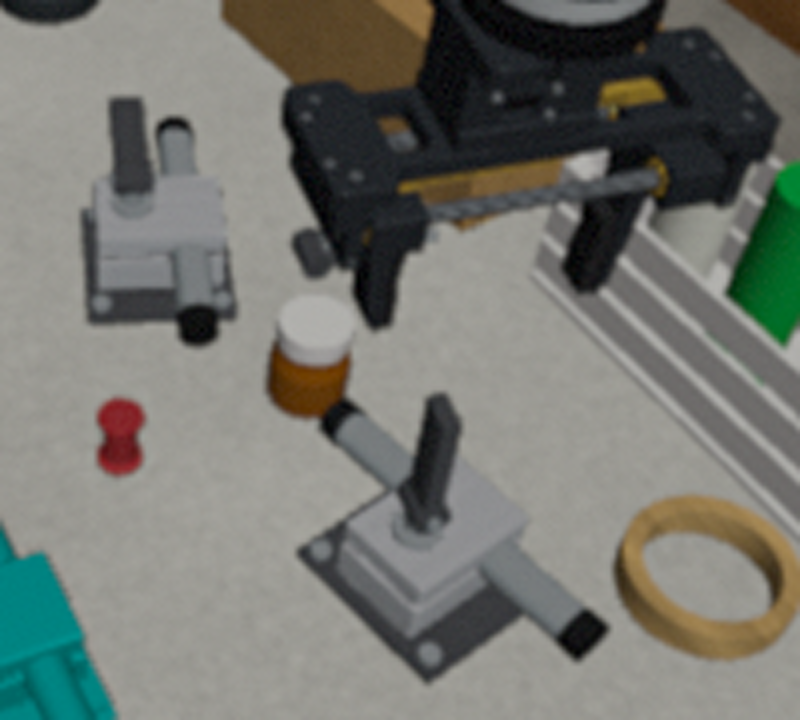

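View pics/t2.png

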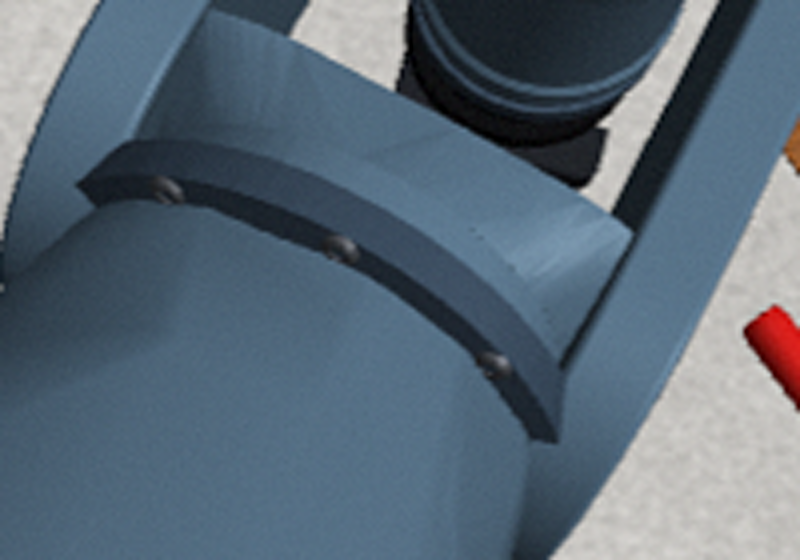

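Request:
carry_out([
  [0,[0.8,0,20],[0,0,0]],
  [0,[0,0,20],[0,0,0]],
  [0,[0,0,20],[0,0,0]],
  [0,[0,0,20],[0,0,0]],
  [0,[0,0,20],[0,0,0]],
  [0,[0,0,15],[0,0,0]],
  [0,[0,0,9],[0,0,0]],
  [0,[0,0,0],[0,0,0]],
])

```text
t: 3.9
tool_pos: [0.5767, -0.1614, 0.1124]
ee_rot: [-179.8, -0.0, 76.0]
force: [-1.2, 0.9, 0.2]
finger_gap: 0.0883
```

```bash
python3 - <<'E'
from h import *
plan([.5785,-.162,.114],-14)
s=cam("side")
crop(s[0],300,140,450,280,5,"pics/s3.png")
E
```

```text
t 3.9 tcp [ 0.5767 -0.1614  0.1124] tool x [0.242 0.97  0.001] y [ 0.97  -0.242 -0.004] z [-0.004  0.002 -1.   ] gap 0.08825721891835331 q [-27.   21.4  93.9  -0.   64.9 -13. ]
F [-1.16  0.93  0.21] T [-0.038  0.089 -0.018]
shift mm, tool axes now: [-0.2  1.9 -1.6]
turn (tool rotvec deg) [-0.23 -0.05 -0.02]
shift in turned axes [-0.2  1.9 -1.6]
```

View pics/s3.png

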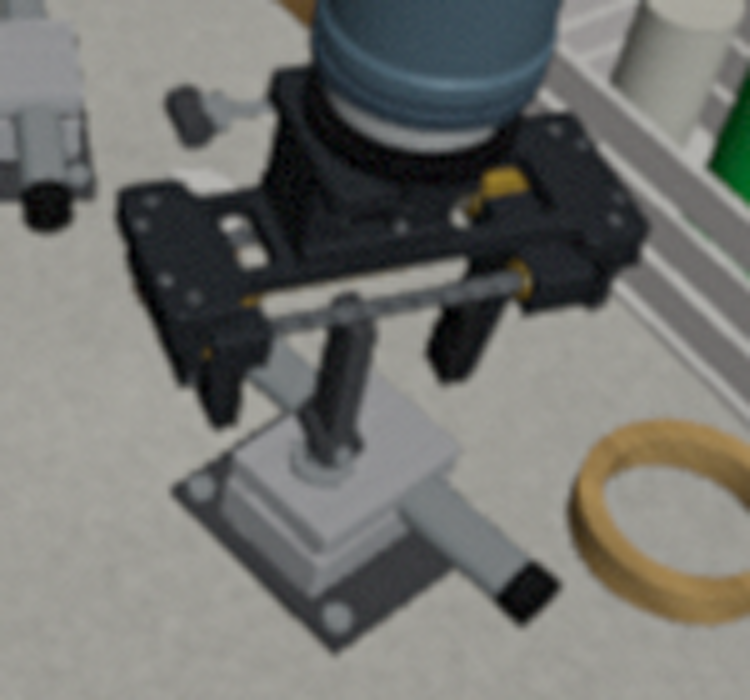

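Request:
carry_out([
  [120,[0,0.5,0],[0,0,0]],
  [200,[0,0,0],[0,0,0]],
  [255,[0,0,0],[0,0,0]],
  [255,[0,0,0],[0,0,0]],
  [255,[0,0,0],[0,0,0]],
  [255,[0,0,0],[0,0,0]],
  [255,[0,0,0],[0,0,0]],
  [255,[0,0,0],[0,0,0]],
])

```text
t: 4.62
tool_pos: [0.5786, -0.1621, 0.1148]
ee_rot: [180.0, 0.0, 75.9]
force: [0.1, 0.2, 0.1]
finger_gap: 0.0369
```

```bash
python3 - <<'E'
from h import *
plan([.5785,-.162,.114],-14)
s=cam("side")
crop(s[0],300,140,450,280,5,"pics/s4.png")
E
```

```text
t 4.6167 tcp [ 0.5786 -0.1621  0.1148] tool x [ 0.244  0.97  -0.   ] y [ 0.97  -0.244  0.   ] z [ 0. -0. -1.] gap 0.03685792057050093 q [-27.   21.3  93.7  -0.   64.9 -12.8]
F [0.06 0.19 0.07] T [-0.083  0.049  0.088]
shift mm, tool axes now: [ 0.1 -0.2  0.8]
turn (tool rotvec deg) [ 0.01  0.   -0.14]
shift in turned axes [ 0.1 -0.2  0.8]
```

View pics/s4.png

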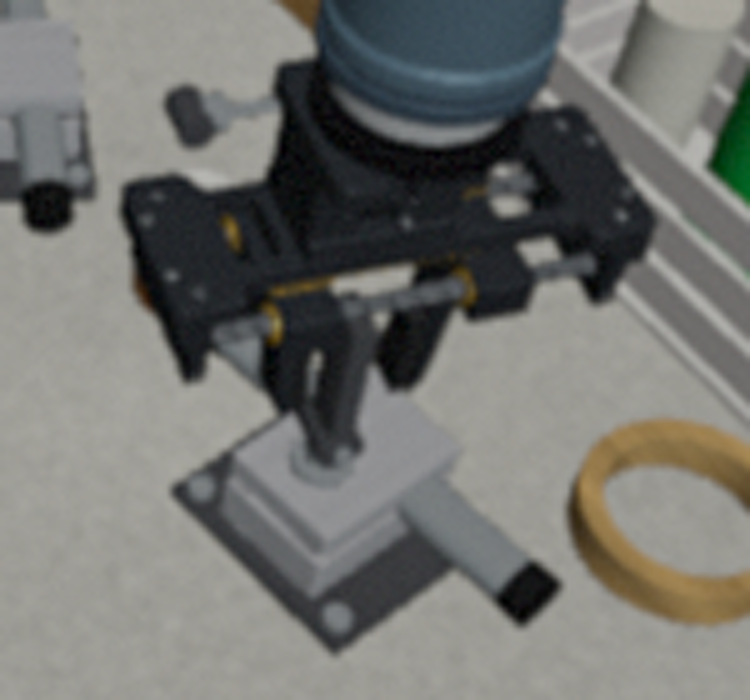

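Still closing (gap 37 mm), centred on the lever. Keep closing.

Request:
carry_out([
  [255,[0,0,0],[0,0,0]],
  [255,[0,0,0],[0,0,0]],
  [255,[0,0,0],[0,0,0]],
  [255,[0,0,0],[0,0,0]],
  [255,[0,0,0],[0,0,0]],
  [255,[0,0,0],[0,0,0]],
  [255,[0,0,0],[0,0,0]],
])

```text
t: 5.25
tool_pos: [0.5807, -0.1627, 0.115]
ee_rot: [179.7, 0.0, 75.9]
force: [7.4, -1.2, -7.0]
finger_gap: 0.0118
```

```bash
python3 - <<'E'
from h import *
plan([.5785,-.162,.114],-14)
E
```

```text
t 5.25 tcp [ 0.5807 -0.1627  0.115 ] tool x [ 0.244  0.97  -0.   ] y [ 0.97  -0.244  0.005] z [ 0.005 -0.001 -1.   ] gap 0.011848518505749524 q [-26.9  21.4  93.6   0.1  64.7 -12.8]
F [ 7.4  -1.23 -6.97] T [-0.35  -1.497  0.094]
shift mm, tool axes now: [ 0.1 -2.3  1. ]
turn (tool rotvec deg) [ 0.29  0.01 -0.14]
shift in turned axes [ 0.1 -2.3  1. ]
```

Request:
carry_out([
  [255,[0,1,0],[0,0,0]],
  [255,[0,1,0],[0,0,0]],
  [255,[0,0,0],[0,0,0]],
  [255,[0,0,0],[0,0,0]],
])

```text
t: 5.58
tool_pos: [0.581, -0.1627, 0.1149]
ee_rot: [179.9, 0.0, 75.9]
force: [3.0, -1.2, -1.5]
finger_gap: 0.0121
```

Request:
carry_out([
  [255,[0,0,0.2],[0,0,4]],
  [255,[0,0,0.1],[0,0,4]],
  [255,[0,0,0.1],[0,0,4]],
  [255,[0,0,0.2],[0,0,4]],
  [255,[0,0,0.1],[0,0,4]],
  [255,[0,0,0],[0,0,0]],
])

```text
t: 6.08
tool_pos: [0.5806, -0.1626, 0.1141]
ee_rot: [180.0, -0.0, 55.7]
force: [1.7, -0.5, -1.5]
finger_gap: 0.0118
```

```bash
python3 - <<'E'
from h import *
plan([.5805,-.1627,.114],-34)
s=cam("side")
crop(s[0],300,140,450,280,5,"pics/s5.png")
E
```

```text
t 6.0833 tcp [ 0.5806 -0.1626  0.1141] tool x [0.563 0.826 0.   ] y [ 0.826 -0.563  0.   ] z [ 0.  0. -1.] gap 0.011787225668908935 q [-26.9  21.6  93.4   0.   64.9   7.4]
F [ 1.68 -0.46 -1.47] T [-0.14  -0.373 -0.09 ]
shift mm, tool axes now: [-0.2 -0.   0.1]
turn (tool rotvec deg) [ 0.01 -0.01 -0.28]
shift in turned axes [-0.2 -0.   0.1]
```

View pics/s5.png

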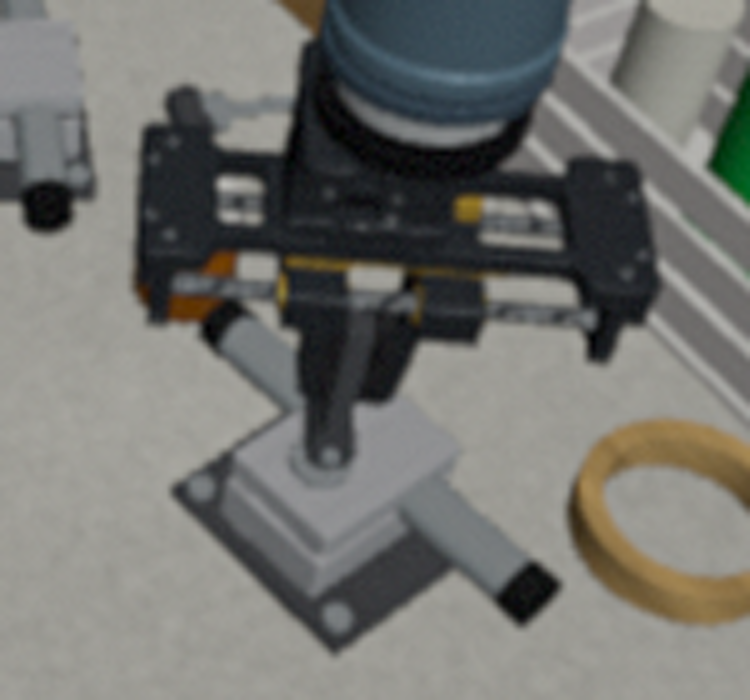

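Request:
carry_out([
  [255,[0,0,0.2],[0,0,4]],
  [255,[0,0,0.1],[0,0,4]],
  [255,[0,0,0.1],[0,0,4]],
  [255,[0,0,0.2],[0,0,4]],
  [255,[0,0,0.1],[0,0,4]],
  [255,[0,0,0.1],[0,0,4]],
  [255,[0,0,0.2],[0,0,4]],
  [255,[0,0,0.1],[0,0,4]],
])

```text
t: 6.8
tool_pos: [0.5803, -0.1621, 0.113]
ee_rot: [-179.9, 0.0, 23.8]
force: [2.1, 2.3, 1.2]
finger_gap: 0.0119
```

Request:
carry_out([
  [255,[0,0,0.1],[0,0,4]],
  [255,[0,0,0.1],[0,0,2]],
  [255,[0,0,0],[0,0,2]],
  [255,[0,0,0],[0,0,0]],
])

```text
t: 7.13
tool_pos: [0.5802, -0.162, 0.1127]
ee_rot: [-179.9, 0.0, 15.9]
force: [1.3, 2.6, 1.9]
finger_gap: 0.0115
```

```bash
python3 - <<'E'
from h import *
plan([.5805,-.1627,.114],-81)
E
```

```text
t 7.1333 tcp [ 0.5802 -0.162   0.1127] tool x [ 0.962  0.274 -0.   ] y [ 0.274 -0.962 -0.001] z [-0.001  0.001 -1.   ] gap 0.01152131090817588 q [-26.9  21.7  93.5   0.   64.9  47.2]
F [1.33 2.62 1.93] T [0.45  0.024 0.016]
shift mm, tool axes now: [ 0.   0.8 -1.3]
turn (tool rotvec deg) [-0.07  0.03  6.93]
shift in turned axes [ 0.1  0.8 -1.3]
```

Request:
carry_out([
  [255,[0,0,0.1],[0,0,2]],
  [255,[0,0,0],[0,0,2]],
  [255,[0,0,0],[0,0,0]],
])

```text
t: 7.38
tool_pos: [0.5802, -0.1619, 0.1125]
ee_rot: [-179.9, 0.0, 11.9]
force: [0.6, 3.2, 1.5]
finger_gap: 0.0119
```

```bash
python3 -c "
from h import *
plan([.5805,-.1627,.114],-81)"
```

```text
t 7.3833 tcp [ 0.5802 -0.1619  0.1125] tool x [ 0.978  0.207 -0.001] y [ 0.207 -0.978 -0.001] z [-0.001  0.001 -1.   ] gap 0.011854293864832053 q [-26.9  21.7  93.5   0.   64.9  51.1]
F [0.58 3.22 1.5 ] T [0.632 0.038 0.027]
shift mm, tool axes now: [ 0.1  0.8 -1.5]
turn (tool rotvec deg) [-0.08  0.04  2.94]
shift in turned axes [ 0.1  0.8 -1.5]
```

Request:
carry_out([
  [255,[0,0,0.1],[0,0,2]],
  [255,[0,0,0],[0,0,1]],
  [255,[0,0,0],[0,0,0]],
])

```text
t: 7.63
tool_pos: [0.5803, -0.1619, 0.1124]
ee_rot: [-179.9, 0.0, 8.9]
force: [0.4, 5.3, 2.2]
finger_gap: 0.0119
```

```bash
python3 -c "
from h import *
plan([.5805,-.1627,.114],-81)"
```

```text
t 7.6333 tcp [ 0.5803 -0.1619  0.1124] tool x [ 0.988  0.156 -0.001] y [ 0.156 -0.988 -0.001] z [-0.001  0.001 -1.   ] gap 0.011903423875414503 q [-26.9  21.7  93.5   0.   64.9  54.1]
F [0.36 5.3  2.16] T [0.876 0.189 0.071]
shift mm, tool axes now: [ 0.1  0.8 -1.6]
turn (tool rotvec deg) [-0.08  0.04 -0.05]
shift in turned axes [ 0.1  0.8 -1.6]
```

Request:
carry_out([
  [255,[0,0.3,0],[0,0,2]],
  [255,[0,0.3,0],[0,0,1]],
  [255,[0,0,0],[0,0,0]],
])

```text
t: 7.88
tool_pos: [0.5803, -0.162, 0.1124]
ee_rot: [-179.9, 0.0, 6.0]
force: [-0.5, 6.8, 2.6]
finger_gap: 0.0124
```

```bash
python3 -c "
from h import *
plan([.5805,-.1627,.114],-81);print(pose()[2]['joint_torque'])"
```

```text
t 7.8833 tcp [ 0.5803 -0.162   0.1124] tool x [ 0.995  0.104 -0.001] y [ 0.104 -0.995 -0.002] z [-0.001  0.002 -1.   ] gap 0.01242989614214598 q [-26.9  21.7  93.5   0.1  64.9  57.1]
F [-0.52  6.78  2.57] T [1.275 0.191 0.519]
shift mm, tool axes now: [ 0.1  0.7 -1.6]
turn (tool rotvec deg) [-0.11  0.05 -3.  ]
shift in turned axes [ 0.1  0.7 -1.6]
[ -4.62113097 -48.16777468 -31.1686492   -1.50660966  -1.09818991
   0.81205029]
```

Request:
carry_out([
  [255,[0,0.2,0],[0,0,2]],
  [255,[0,0,0],[0,0,1]],
  [255,[0,0,0],[0,0,0]],
])

```text
t: 8.13
tool_pos: [0.5802, -0.1621, 0.1124]
ee_rot: [-179.9, 0.1, 3.0]
force: [-1.1, 8.1, 4.3]
finger_gap: 0.0127
```

```bash
python3 -c "
from h import *
plan([.5805,-.1627,.114],-81);print(pose()[2]['joint_torque'])
s=cam('side')
crop(s[0],300,140,450,280,5,'pics/s6.png')"
```

```text
t 8.1333 tcp [ 0.5802 -0.1621  0.1124] tool x [ 0.999  0.053 -0.001] y [ 0.053 -0.999 -0.002] z [-0.002  0.002 -1.   ] gap 0.012710560592406642 q [-26.9  21.7  93.5   0.1  64.9  60. ]
F [-1.08  8.13  4.34] T [1.185 0.267 0.526]
shift mm, tool axes now: [ 0.3  0.6 -1.6]
turn (tool rotvec deg) [-0.12  0.08 -5.99]
shift in turned axes [ 0.3  0.6 -1.6]
[ -4.66305658 -47.99208641 -31.3424027   -1.4330408   -1.30446084
   0.84271235]
```

View pics/s6.png

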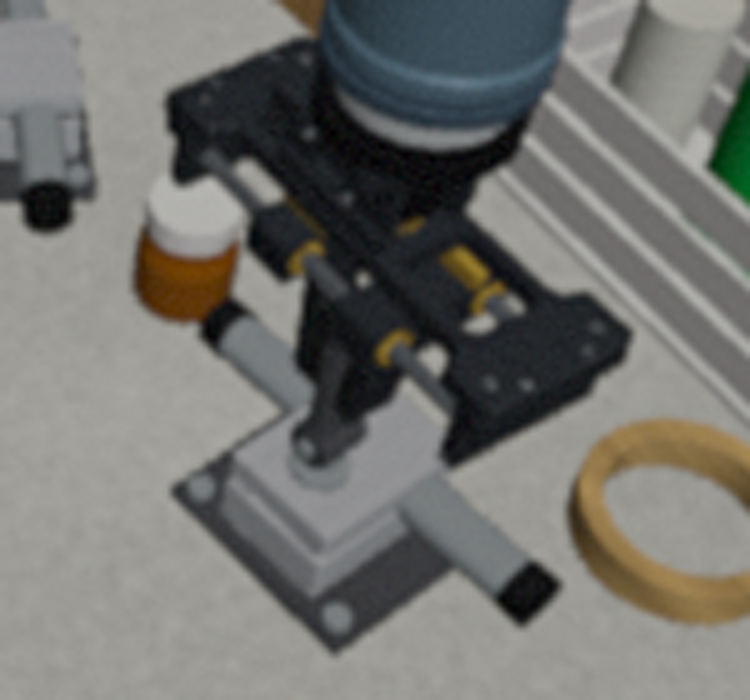

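Request:
carry_out([
  [100,[0,0,0],[0,0,0]],
  [100,[0,0,0],[0,0,0]],
  [100,[0,0,0],[0,0,0]],
  [100,[0,0,0],[0,0,0]],
  [100,[0,0,0],[0,0,0]],
  [100,[0,0,-5],[0,0,0]],
  [100,[0,0,-15],[0,0,0]],
  [100,[0,0,-20],[0,0,0]],
])

```text
t: 8.85
tool_pos: [0.5794, -0.163, 0.1515]
ee_rot: [-179.9, 0.2, 2.9]
force: [0.2, 0.3, -0.1]
finger_gap: 0.0533
```

Request:
carry_out([
  [100,[0,0,-20],[0,0,-3]],
  [255,[0,20,-5],[0,0,-3]],
  [255,[0,30,0],[0,0,0]],
  [255,[0,0,0],[0,0,0]],
  [255,[0,0,0],[0,0,0]],
  [255,[0,0,0],[0,0,0]],
  [255,[0,0,0],[0,0,0]],
  [255,[0,0,0],[0,0,0]],
])

```text
t: 9.52
tool_pos: [0.5871, -0.212, 0.1773]
ee_rot: [-180.0, 0.0, 8.9]
force: [0.4, 0.2, 0.6]
finger_gap: 0.0087
```

```bash
python3 -c "
from h import *
plan([.5805,-.1627,.114],-81)
s=cam('side')
crop(s[0],300,140,450,280,5,'pics/s7.png');t=cam('top');crop(t[0],220,60,420,200,4,'pics/t7.png')"
```

```text
t 9.5167 tcp [ 0.5871 -0.212   0.1773] tool x [ 0.988  0.155 -0.001] y [ 0.155 -0.988 -0.001] z [-0.001  0.    -1.   ] gap 0.008698832224598173 q [-30.7  19.8  87.8   0.   72.5  50.4]
F [0.41 0.16 0.6 ] T [-0.019  0.167 -0.001]
shift mm, tool axes now: [  1.1 -49.7  63.3]
turn (tool rotvec deg) [-0.03  0.03 -0.09]
shift in turned axes [  1.2 -49.7  63.3]
```

View pics/s7.png

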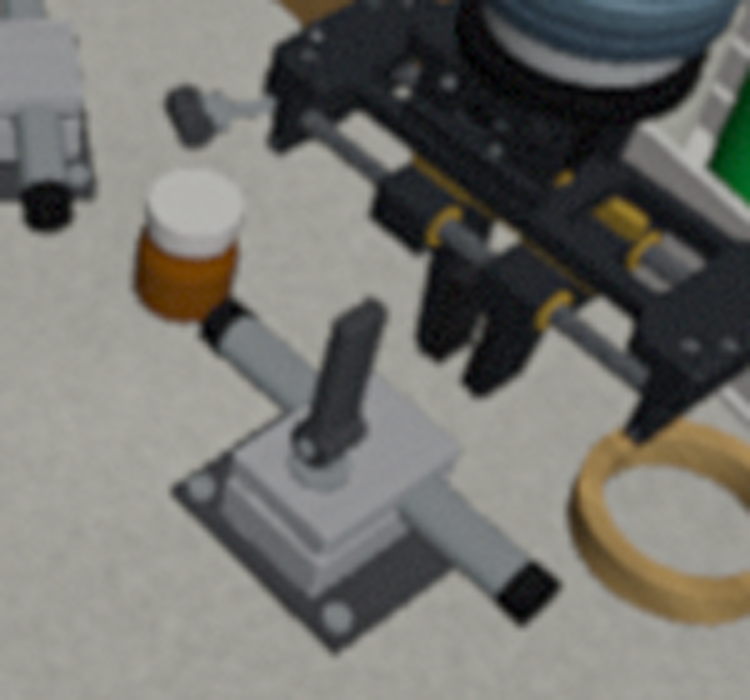

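View pics/t7.png

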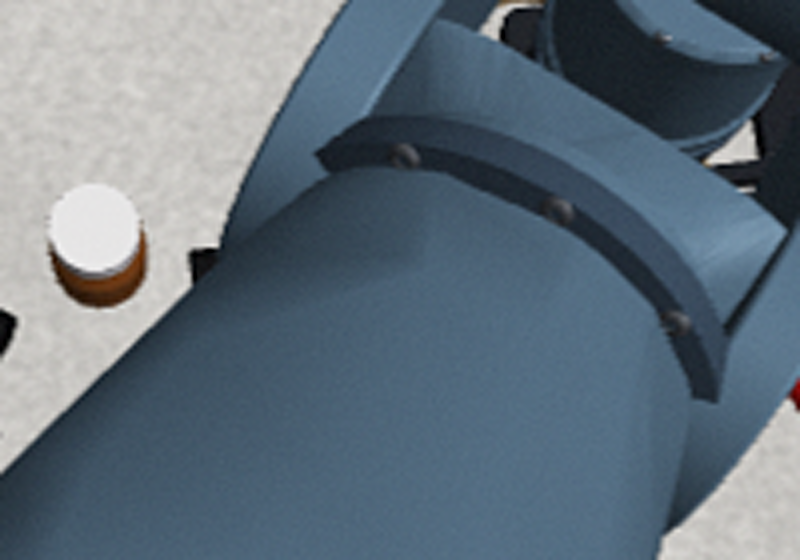

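Request:
carry_out([
  [255,[1,0,15],[0,0,0]],
  [255,[0,0,20],[0,0,0]],
  [255,[0,0,12],[0,0,0]],
  [255,[0,0,0],[0,0,0]],
  [255,[0,-10,0],[0,0,0]],
  [255,[0,-8,0],[0,0,0]],
  [255,[0,-5,0],[0,0,0]],
  [255,[0,0,0],[0,0,0]],
])

```text
t: 10.28
tool_pos: [0.5851, -0.1887, 0.1316]
ee_rot: [180.0, -0.1, 8.9]
force: [0.0, -0.2, 1.0]
finger_gap: 0.0003
```

```bash
python3 -c "
from h import *
plan([.5805,-.1627,.079],-81)
s=cam('side')
crop(s[0],300,140,450,280,5,'pics/s8.png')"
```

```text
t 10.2833 tcp [ 0.5851 -0.1887  0.1316] tool x [0.988 0.156 0.001] y [ 0.156 -0.988  0.001] z [ 0.001 -0.    -1.   ] gap 0.00026981988357714485 q [-28.9  21.6  91.1   0.   67.2  52.1]
F [ 0.05 -0.18  1.04] T [0.028 0.144 0.019]
shift mm, tool axes now: [ -0.6 -26.4  52.6]
turn (tool rotvec deg) [ 0.03 -0.06 -0.05]
shift in turned axes [ -0.5 -26.4  52.6]
```

View pics/s8.png

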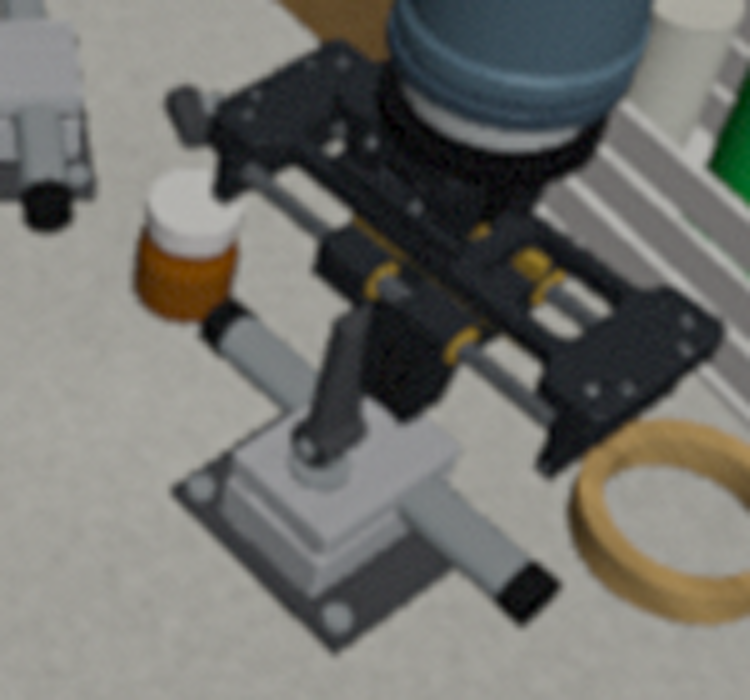

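Request:
carry_out([
  [255,[0,-4,0],[0,0,0]],
  [255,[0,-4,0.5],[0,0,0]],
  [255,[0,-4,0.5],[0,0,0]],
  [255,[0,-4,0.5],[0,0,0]],
  [255,[0,0,0],[0,0,0]],
])

```text
t: 10.75
tool_pos: [0.5824, -0.1738, 0.1292]
ee_rot: [180.0, -0.0, 8.9]
force: [-0.1, -0.8, 0.0]
finger_gap: 0.0007
```

```bash
python3 -c "
from h import *
plan([.5805,-.1627,.079],-81)
s=cam('side')
crop(s[0],300,140,450,280,5,'pics/s9.png')"
```

```text
t 10.75 tcp [ 0.5824 -0.1738  0.1292] tool x [0.988 0.154 0.   ] y [ 0.154 -0.988  0.   ] z [ 0. -0. -1.] gap 0.000744031468706019 q [-27.8  21.   92.2  -0.   66.7  53.3]
F [-0.09 -0.79  0.03] T [-0.038  0.097  0.038]
shift mm, tool axes now: [ -0.2 -11.2  50.2]
turn (tool rotvec deg) [ 0.02 -0.02 -0.12]
shift in turned axes [ -0.1 -11.2  50.2]
```

View pics/s9.png

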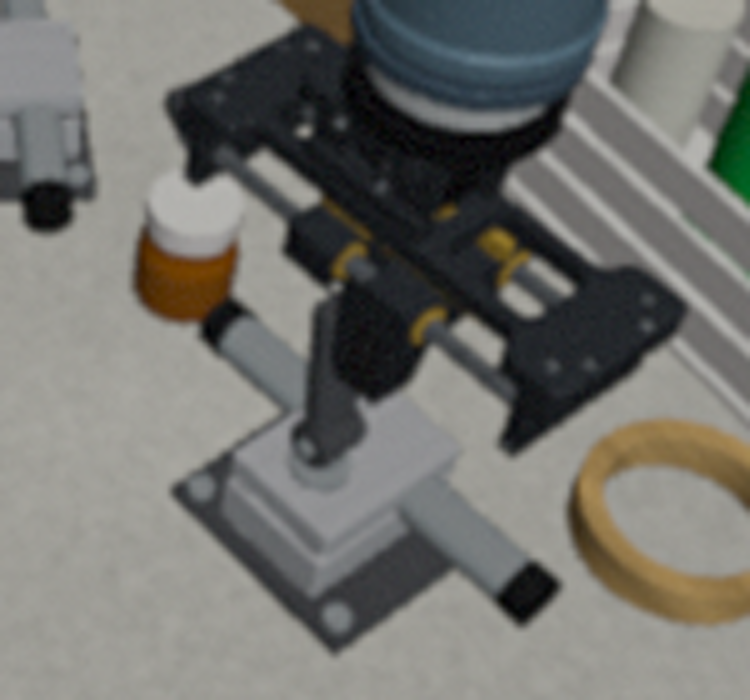

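Request:
carry_out([
  [255,[0,-5,0.5],[0,0,0]],
  [255,[0,-5,1],[0,0,0]],
  [255,[0,-4,1.5],[0,0,0]],
  [255,[0,-5,3],[0,0,0]],
  [255,[0,-5,3],[0,0,0]],
  [255,[0,-5,3],[0,0,0]],
  [255,[0,-5,3],[0,0,0]],
  [255,[0,0,0],[0,0,0]],
])

```text
t: 11.47
tool_pos: [0.5764, -0.1393, 0.1129]
ee_rot: [-179.9, 0.1, 8.9]
force: [-0.5, 0.3, -0.5]
finger_gap: 0.0001
```

```bash
python3 -c "
from h import *
plan([.5805,-.1627,.079],-81)
s=cam('side')
crop(s[0],300,140,450,280,5,'pics/s10.png')"
```

```text
t 11.4667 tcp [ 0.5764 -0.1393  0.1129] tool x [ 0.988  0.155 -0.001] y [ 0.155 -0.988 -0.001] z [-0.002  0.001 -1.   ] gap 0.00011813467570849625 q [-25.1  20.6  94.9   0.   64.5  56. ]
F [-0.54  0.28 -0.5 ] T [-0.043  0.13   0.01 ]
shift mm, tool axes now: [ 0.5 23.8 33.8]
turn (tool rotvec deg) [-0.08  0.08 -0.1 ]
shift in turned axes [ 0.4 23.8 33.9]
```

View pics/s10.png

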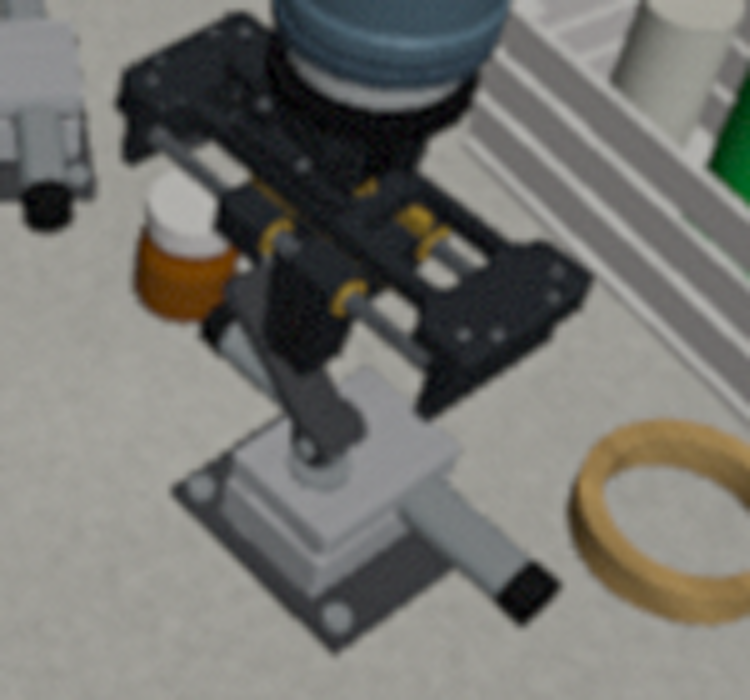

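Request:
carry_out([
  [255,[0,-4,4],[0,0,0]],
  [255,[0,-4,4],[0,0,0]],
  [255,[0,-4,4],[0,0,0]],
  [255,[0,-4,4],[0,0,0]],
  [255,[0,-4,4],[0,0,0]],
  [255,[0,-3,3],[0,0,0]],
  [255,[0,0,0],[0,0,0]],
])

```text
t: 12.1
tool_pos: [0.5729, -0.1168, 0.09]
ee_rot: [-179.9, 0.1, 8.9]
force: [0.6, 0.1, 0.7]
finger_gap: 0.0007
```

```bash
python3 -c "
from h import *
plan([.5805,-.1627,.079],-81)
s=cam('side')
crop(s[0],300,140,450,280,5,'pics/s11.png')"
```

```text
t 12.1 tcp [ 0.5729 -0.1168  0.09  ] tool x [ 0.988  0.155 -0.001] y [ 0.155 -0.988 -0.001] z [-0.001  0.001 -1.   ] gap 0.0006931194550253207 q [-23.2  21.5  96.8   0.   61.8  57.9]
F [0.58 0.08 0.7 ] T [0.019 0.148 0.05 ]
shift mm, tool axes now: [ 0.4 46.6 11. ]
turn (tool rotvec deg) [-0.08  0.07 -0.11]
shift in turned axes [ 0.3 46.5 11. ]
```

View pics/s11.png

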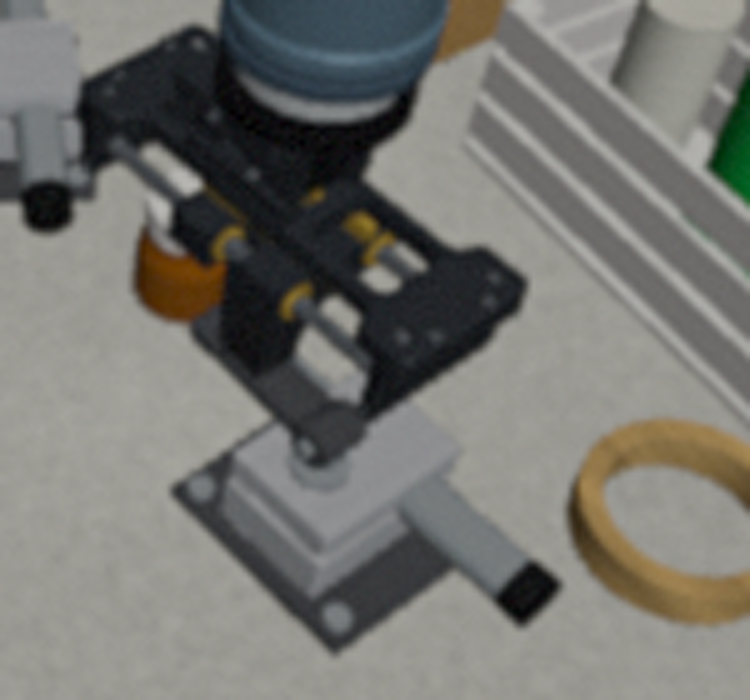

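Request:
carry_out([
  [255,[0,-1,1],[0,0,0]],
  [255,[0,-1,1],[0,0,0]],
  [255,[0,0,1],[0,0,0]],
  [255,[0,0,1],[0,0,0]],
  [255,[0,0,0],[0,0,0]],
])

```text
t: 12.57
tool_pos: [0.5732, -0.1158, 0.0869]
ee_rot: [-180.0, -0.0, 8.9]
force: [-0.0, 1.4, 0.5]
finger_gap: 0.0006
```

Request:
carry_out([
  [255,[0,0,0.7],[0,0,0]],
  [255,[0,0,0.6],[0,0,0]],
  [255,[0,0,0],[0,0,0]],
])

```text
t: 12.82
tool_pos: [0.5733, -0.1158, 0.0861]
ee_rot: [-180.0, -0.0, 8.9]
force: [-1.7, 2.7, 5.5]
finger_gap: 0.0001
```

Request:
carry_out([
  [255,[0,0,0.7],[0,0,0]],
  [255,[0,0,0.7],[0,0,0]],
  [255,[0,0,0],[0,0,0]],
])

```text
t: 13.07
tool_pos: [0.5735, -0.1158, 0.0857]
ee_rot: [-180.0, -0.0, 8.9]
force: [-4.6, 2.9, 10.8]
finger_gap: 0.0001
```

```bash
python3 -c "
from h import *
plan([.5805,-.1627,.079],-81)"
```

```text
t 13.0667 tcp [ 0.5735 -0.1158  0.0857] tool x [0.988 0.154 0.   ] y [ 0.154 -0.988 -0.   ] z [ 0.  0. -1.] gap 6.286926847798183e-05 q [-23.   21.9  96.9   0.   61.2  58.1]
F [-4.62  2.87 10.77] T [ 0.49   0.878 -0.027]
shift mm, tool axes now: [-0.3 47.4  6.7]
turn (tool rotvec deg) [-0.   -0.02 -0.13]
shift in turned axes [-0.4 47.4  6.7]
```

Request:
carry_out([
  [255,[0,0,-10],[0,0,0]],
  [255,[0,0,-30],[0,0,0]],
  [255,[0,0,-40],[0,0,0]],
  [255,[-20,0,-35],[0,0,0]],
  [255,[-35,-20,0],[0,0,0]],
  [255,[-35,-20,0],[0,0,0]],
  [255,[-35,-20,0],[0,0,0]],
  [255,[-35,-20,0],[0,0,0]],
])

```text
t: 13.73
tool_pos: [0.4011, -0.0611, 0.1992]
ee_rot: [180.0, -0.0, 8.8]
force: [-0.8, -0.1, 0.5]
finger_gap: 0.0004
```

Request:
carry_out([
  [255,[-15,-38,0],[0,0,0]],
  [255,[-15,-38,0],[0,0,0]],
  [255,[-15,-38,0],[0,0,0]],
  [255,[-15,-38,0],[0,0,0]],
  [255,[-10,-38,0],[0,0,0]],
  [255,[0,-38,0],[0,0,0]],
  [255,[0,-38,0],[0,0,0]],
  [255,[0,0,0],[0,0,0]],
])

```text
t: 14.4
tool_pos: [0.2904, 0.196, 0.1999]
ee_rot: [-179.9, -0.1, 9.4]
force: [0.1, -0.3, 1.2]
finger_gap: 0.0006
```

```bash
python3 -c "
from h import *
plan([.5805,-.1627,.079],-81)
s=cam('side');t=cam('top')
crop(s[0],325,180,425,280,6,'pics/s12.png');crop(t[0],100,60,380,200,2.8,'pics/t12.png');crop(t[0],260,85,370,175,7,'pics/t12b.png')"
```

```text
t 14.4 tcp [0.2904 0.196  0.1999] tool x [0.987 0.163 0.001] y [ 0.163 -0.987 -0.002] z [ 0.001  0.003 -1.   ] gap 0.0005605778693287668 q [ 1.430e+01 -1.940e+01  1.244e+02  1.000e-01  7.500e+01  9.480e+01]
F [ 0.11 -0.31  1.19] T [-0.013  0.12  -0.004]
shift mm, tool axes now: [227.5 401.6 120.2]
turn (tool rotvec deg) [-0.14 -0.08  0.39]
shift in turned axes [230.4 399.7 120.9]
```

View pics/s12.png

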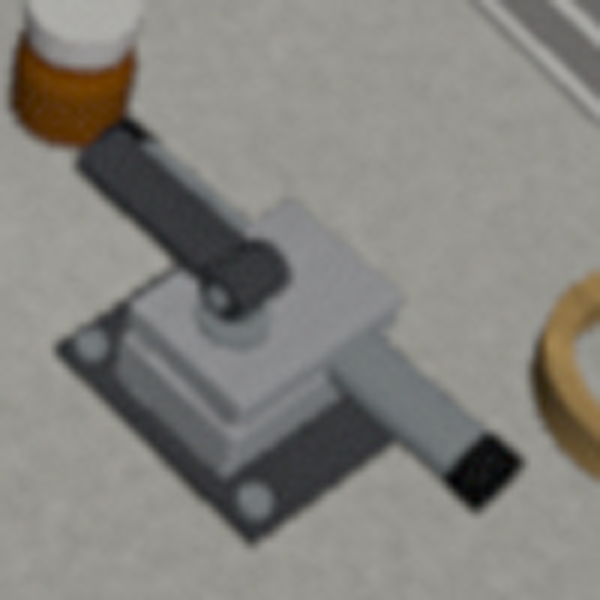

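View pics/t12.png

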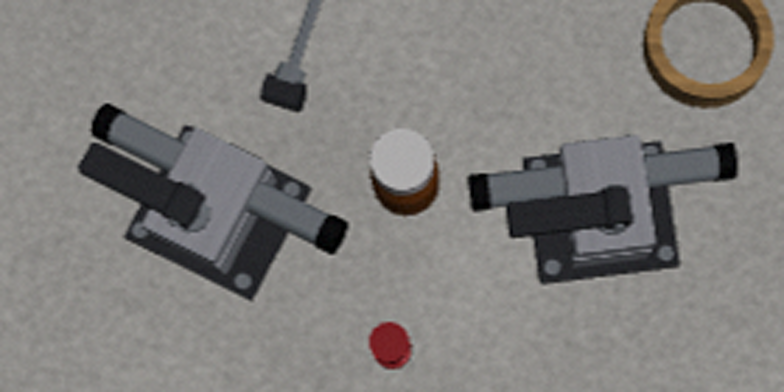

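View pics/t12b.png

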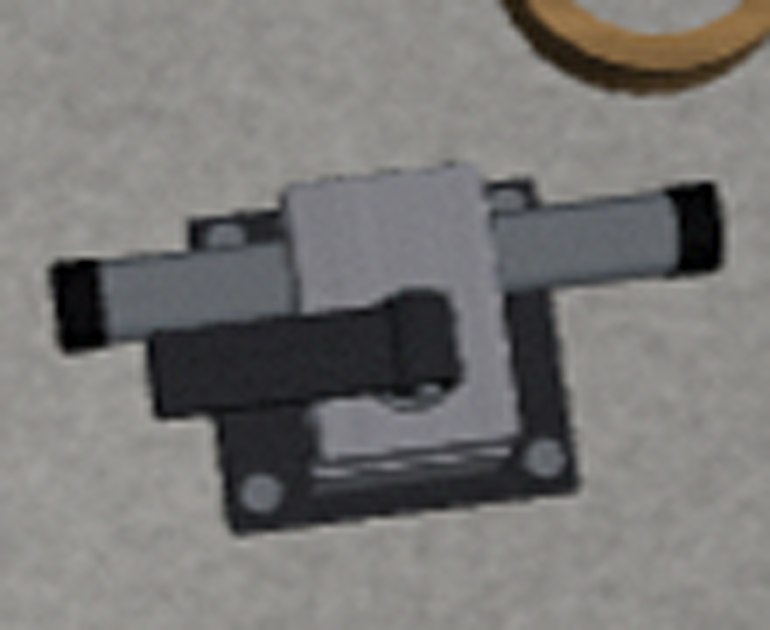

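```bash
python3 - <<'E'
from h import *
s=cam("side");t=cam("top")
S=lambda x,y:(325+(x+.5)/6-.5,180+(y+.5)/6-.5)
T=lambda x,y:(260+(x+.5)/7-.5,85+(y+.5)/7-.5)
print(two(s,S(122,122),t,T(150,338)),two(s,S(78,158),t,T(156,417)))
print(two(s,S(203,272),t,T(393,392)))
# top-face angle
for a,b in (((150,338),(390,308)),((157,415),(395,392))):
    d=onz(t,T(*b),.085)-onz(t,T(*a),.085);print(np.degrees(np.arctan2(d[1],d[0])))
E
```

```text
(array([ 0.57928511, -0.08569201,  0.0884484 ]), np.float64(0.0008568293935018349)) (array([ 0.55872702, -0.08824166,  0.08164222]), np.float64(0.001549802691033275))
(array([ 0.56731435, -0.15506667,  0.08416205]), np.float64(0.0014460343159591468))
-80.91152420713244
-82.60390224426054
```

```bash
python3 -c "
from bench import env
print(env.sign_off())"
```

```text
the job is handed in; nothing more can be done
None
```

I screwed the clamp bolt in to its stop and folded its lever flat along the rail. The arm then backed well clear, and I handed the job in at about 14.5 s of the 43 s allowed.

- **Turning the bolt:** I gripped the standing lever and turned it about 67° clockwise. The stop showed as a jump in wrist torque from about 0.07 to 0.52 N m. I turned about 3° further after that, and the pads slipped slightly on the lever.
- **Folding the lever:** I let go, shut the fingers and pushed the lever over toward +y. I pressed it down until the downward force reached 10.8 N with almost no further movement, then lifted off.
- **Last checks:**
  - The lever's heading agrees with the rail to within about 1° overall; its two edges, measured separately, differ by 1.7°.
  - Its upper face is at about 85 mm at the tip and 84 mm near the pivot, so it lies flat. The two tip corners read 88 and 82 mm, which is as good as those pixel positions allow.
  - I did not touch the locked clamp. In the last top view its lever still lies along its rail.
- **Limits:** The largest forces and torques I read were well within the limits. Nothing else in the last views appeared moved.

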